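# Pack the lunchbox and set the drink on its coaster

### The job

Put lunch together in exactly this order: lay the yellow ice pack flat and lengthwise in the middle of the open olive lunchbox, stand the little wooden bowl upright in the middle of the ice pack, put the cork coaster in the middle of the blue ring on the white tile, and last stand the steel tumbler upright, well centred on the coaster. Let go of each thing before fetching the next, and set each one down gently rather than dropping it. Leave the mug, the jar, the shaker and the can where they stand.

Things in the scene. Friction and masses are not known exactly. Their poses are not given: they have to be found in the camera images.
- icepack_center (a point): Yellow hard-shell ice pack, a rigid slab 110 long x 50 wide x 26 high mm with rounded edges, lying loose and flat on the bench, about 0.16 kg. Point at its centre, 13 mm above its underside; x runs along its length, y across its width (grasp across the 50 mm), z up. Either way round is right in the lunchbox.
- bowl_center (a point): Little dark brown wooden bowl, open upward, loose, about 0.08 kg: 36 mm high, outside diameter 60 mm over its upper 20 mm (straight sided there), narrowing to 44 mm at the foot; wall 5 mm. Point at its centre, 18 mm above its underside; z up. Grasp it across the outside.
- coaster_center (a point): Round cork coaster, a flat disc 64 mm across and 15 mm thick, loose on the bench, about 0.04 kg. Point at its centre, 7.5 mm above its underside; z up. Grasp it across its diameter.
- tumbler_center (a point): Stainless steel tumbler with a grey twist cap with fine black ribs (one rigid piece), loose, upright, about 0.32 kg, 155 mm high. Body 52 mm across at the foot and 66 mm at its widest (100 to 112 mm up); the cap is 40 mm across, from 122 to 155 mm above the foot. Point at its centre, 77.5 mm above the foot; z up. Easy to hold by the cap.
- lunchbox: Open olive lunchbox without its lid, fixed to the bench: 184 (x) x 138 (y) x 50 (z) mm outside, 5 mm walls and floor, so inside 174 x 128 mm with the floor 5 mm above the bench; black latch on the middle of its -x end. Origin at the centre of its underside, x along its length, z up.
- tile: Square white tile 130 x 130 x 6 mm, fixed flat on the bench, with a thin blue ring of 90 mm diameter around its middle. Origin at the centre of its underside, 6 mm below its top; z up.
- mug: Blue mug, loose, about 78 mm across and 90 mm high with a handle toward its +y. Bystander. Origin at the centre of its underside.
- jar: Amber glass jar with a red lid, loose, 64 mm across, 90 mm high. Bystander. Origin at the centre of its underside.
- shaker: Green plastic shaker, loose, 38 mm across, 84 mm high. Bystander. Origin at the centre of its underside.
- can: Red drink can, loose, 60 mm across, 85 mm high. Bystander. Origin at the centre of its underside.
Mind the look-alikes: they are no part of the job. Of the things that look like the part that bears bowl_center, the middle-sized one is meant.

How it is judged:
On the way, in this order (a step that is already met when the one before it is completed fails the run):
1. the ice pack lies flat and lengthwise in the middle of the lunchbox, released (horizontal distance between icepack_center and lunchbox below 0.012 m and z of icepack_center in the frame of lunchbox between 0.012 and 0.024 m and angle between icepack_center's own z axis and vertical below 0.12 rad and angle between the x axis of icepack_center and the x axis of lunchbox, either way round below 0.2 rad and contact force between the fingers and icepack below 0.1 N), for 0.2 s.
2. the bowl stands upright in the middle of the ice pack, released (horizontal distance between bowl_center and icepack_center below 0.012 m and z of bowl_center in the frame of lunchbox between 0.043 and 0.055 m and angle between bowl_center's own z axis and vertical below 0.12 rad and contact force between the fingers and bowl below 0.1 N), for 0.2 s.
3. the coaster lies in the middle of the tile's ring, released (horizontal distance between coaster_center and tile below 0.015 m and z of coaster_center in the frame of tile between 0.0085 and 0.0185 m and angle between coaster_center's own z axis and vertical below 0.12 rad and contact force between the fingers and coaster below 0.1 N), for 0.2 s.
4. the tumbler stands upright and centred on the coaster, released (horizontal distance between tumbler_center and coaster_center below 0.008 m and z of tumbler_center in the frame of coaster_center between 0.079 and 0.091 m and angle between tumbler_center's own z axis and vertical below 0.08 rad and contact force between the fingers and tumbler below 0.1 N), for 0.2 s.
At the end, for the whole second after the job is handed in: Ice pack flat on the lunchbox floor, within 12 mm of the middle and 11 degrees of lengthwise; bowl upright on the ice pack within 12 mm of its middle; coaster flat on the tile within 15 mm of its middle; tumbler upright on the coaster within 8 mm of its middle; all released and at rest (all of step 1 and all of step 2 and all of step 3 and all of step 4 and linear speed of each of icepack, bowl, coaster, tumbler below 0.02 m/s and angular speed of each of icepack, bowl, coaster, tumbler below 0.2 rad/s); the robot touches nothing.
It fails at once if the mug, jar, shaker or can moved more than 20 mm (distance of any of mug, jar, shaker, can from where it was at the start of the episode above 0.02 m).
It fails at once if a task thing fell freely by some 25 mm or more (dropped or thrown) ((contact force between icepack and anything else below 0.02 N and linear speed of icepack above 0.7 m/s) or (contact force between bowl and anything else below 0.02 N and linear speed of bowl above 0.7 m/s) or (contact force between coaster and anything else below 0.02 N and linear speed of coaster above 0.7 m/s) or (contact force between tumbler and anything else below 0.02 N and linear speed of tumbler above 0.7 m/s)).
It also fails if it takes over 136 s, if anything falls off the work surface, if the arm or the gripper's body presses on something with over 40 N, if the wrist force passes 120 N, or if a joint passes its speed limit or range.

### The arm

A 6-joint arm with a two-finger parallel gripper is mounted at the origin on the work surface. World frame = base frame: x ahead of the robot, y to its left, z up, the work surface at z = 0. Lengths are in m, angles in rad, forces in N, time in s.
With the tool pointing down it reaches from about 0.225 to 0.725 m from the base axis. Payload 3.1 kg.
Tool frame: the origin (TCP) lies at the very end of the fingers, on their centre line; the grasp point (between the pads) lies 19 mm behind it; z points along the fingers, y is the line along which they close (so a half turn about z gives the same grasp; the last joint's range is limited). The gripper opens to 85 mm and grips with 20 to 120 N. Pads are 22 mm wide; open, the fingers measure 114 mm over their backs; the gripper's body (76 mm by 85 mm) begins 54 mm behind the grasp point. The pads swing forward as they close: fully open they stand 13 mm farther back than shut.
Start: joints at [-1.469, 0.048, 0.099, 1.622, 0, 1.443], TCP at [0.12, -0.511, 0.231] pointing down, gripper open.
Joint ranges: [-2.91, 2.91], [-0.99, 1.94], [-1.21, 1.42], [-2.12, 2.29], [-1.49, 1.47], [-3.14, 3.14]. Speed limits (rad/s): [2.79, 2.79, 3.14, 3.14, 3.14, 3.14].

### API

Orientations are given as a unit quaternion [x, y, z, w].
In Python, from cell import env, optics gives the robot as it stands. The module is installed in compiled form; this text tells all that it offers.
- The arm moves only by the tool drive_tool, never from a script. Its argument "moves" is text: rows parted by semicolons, each of 7 numbers parted by spaces: the finger opening in cm, from 0 to 8.54, then the shift along the world's x, y, z in cm, then the turn, a rotation vector about the world's x, y, z in degrees. In form: grip dx dy dz rx ry rz; .... A call has 1 to 10 rows; each row is the pose to reach, as a shift and turn from the pose commanded when the call began; what a row does not reach only later rows make up. A row lasts 1/8 s, in which the tool goes at most 62.5 mm and 10.7 degrees, less where a joint would pass 70% of its speed; a pose out of reach is approached as far as the arm can. A call with a gripper value outside its range is refused whole. The fingers move at their own pace and stop on an object; "force" is the grip in N (left out, the last holds). Time passes only in rows, so rows that repeat a pose let the fingers close. It gives the time, the measured TCP pose, the force and the opening at its end, in the units of the state.
- env.get_obs(): the state, without advancing time (a new reading comes with each control period).
- optics.snapshot(name): name is "scene" or "top" or "wrist"; returns (picture, depth): 400x640x3 uint8, red, green, blue; 400x640 float32, m along the optical axis (not along the pixel's ray), 0 where there is no reading.
- optics.camera_params(name): a dict with "vfov" (degrees; the focal length in pixels is half the picture's height over the tangent of half this angle, whatever the lens; pixels are square), "cx", "cy" (the principal point, pixels), "D" ([k1, k2, p1, p2, k3] as OpenCV has them; the pictures are not rectified), "R" (3x3) and "t" (3): a world point X has camera coordinates R X + t; the wrist camera has in their place "hand_eye" (4x4, takes a point from camera to tool coordinates, whose origin is the TCP and whose axes are the flange's). Camera axes: x right, y down, z forward; pixel columns grow to the right and rows downward; lengths in m; the calibration is good to about 2 mm. A picture is of the moment at which its call begins: read the wrist's pose just before it. camera_params takes no time and is no camera call.
- env.finish_job(): hands the job in, once; it reports no verdict.
The state is a dict: "time": time; "qpos": joint angles; "qvel": joint speeds; "tau": joint torques, N m; "eef_pos": TCP position; "tool_rot": TCP orientation; "contact_force": force on the tool from outside, world axes, zero at the start; "wrist_torque": the same for the moment, N m; "finger_gap": opening from 0.0 (shut) to 1.0 (fully open).
Only numpy, scipy, OpenCV 4.12 (cv2) and the standard library are available. Lean on these libraries where they do the work, as an engineer would, in place of code of your own. Each camera call takes 0.05 s, during which the arm holds its last target. There are 200 camera calls.

## Working session

There is one attempt and no reset: what is moved stays moved. The work goes in short steps, Python scripts to look and compute and a tool call to move; the robot and the scene stay as the last step left them, time stands still between calls to the robot, and variables do not carry over. Pictures are saved under pics/ and viewed, on a budget of 14 in all, crops included, one or two more only if the job needs it, and the job is handed in when it is done.

Besides the shell and the picture viewer there is one more tool, called after "Emit:" as a command line: name --argument value ..., lists and objects as JSON in quotes. drive_tool: Moves the arm, as the interface text tells. Its arguments: {"type":"object","properties":{"moves":{"type":"string"},"force":{"type":"number"}},"required":["moves"]}

```bash
mkdir -p pics; cat > h.py <<'E'
import numpy as np, cv2
from cell import env, optics
def K(p,h=400):
    f=h/2/np.tan(np.radians(p['vfov'])/2); return np.array([[f,0,p['cx']],[0,f,p['cy']],[0,0,1]])
def cam(name):
    """K,D,R,t world->camera"""
    p=optics.camera_params(name); D=np.array(p['D'],float)
    if 'R' in p: return K(p),D,np.array(p['R']),np.array(p['t'])
    o=env.get_obs(); from scipy.spatial.transform import Rotation as Ro
    T=np.eye(4);T[:3,:3]=Ro.from_quat(o['tool_rot']).as_matrix();T[:3,3]=o['eef_pos']
    M=np.linalg.inv(T@np.array(p['hand_eye'])); return K(p),D,M[:3,:3],M[:3,3]
def onplane(c,uv,z):
    k,D,R,t=c; n=cv2.undistortPoints(np.array(uv,float).reshape(-1,1,2),k,D)[:,0]
    d=np.c_[n,np.ones(len(n))]@R; C=-R.T@t
    return C+d*((z-C[2])/d[:,2])[:,None]
def cloud(c,dep):
    k,D,R,t=c; v,u=np.mgrid[:dep.shape[0],:dep.shape[1]]
    n=cv2.undistortPoints(np.c_[u.ravel(),v.ravel()].astype(float).reshape(-1,1,2),k,D)[:,0]
    X=np.c_[n,np.ones(len(n))]*dep.reshape(-1,1); return ((X-t)@R).reshape(*dep.shape,3)
E
python3 - <<'E'
from h import *
print(env.get_obs())
for n in('top','scene','wrist'):
    c=cam(n);print(n,c[0][0,0],c[1],-c[2].T@c[3])
    p,d=optics.snapshot(n); cv2.imwrite(f'pics/{n}0.png',p[:,:,::-1]); np.savez(f'{n}0.npz',p=p,d=d)
    print((d>0).mean(),d[d>0].min(),d.max())
E
```

```text
{'time': 0.0, 'qpos': array([-1.46883948e+00,  4.87670566e-02,  9.75613592e-02,  1.62198727e+00,
        2.76750473e-05,  1.44300395e+00]), 'qvel': array([-8.62888010e-05,  2.26869044e-04, -6.43248710e-04, -1.16446446e-03,
        1.63927836e-03, -9.63005660e-05]), 'tau': array([-7.52123270e-06, -3.38781524e+01,  3.20014858e+01,  2.02087493e-02,
       -9.45118791e-05, -1.61858654e-06]), 'eef_pos': array([ 0.1194969 , -0.51058619,  0.23009039]), 'tool_rot': array([ 9.93408453e-01,  1.14622032e-01,  2.93155163e-05, -1.19803917e-03]), 'contact_force': array([ 0.03454531, -0.24750052,  0.07810472]), 'wrist_torque': array([-0.04193895, -0.06743189,  0.03984759]), 'finger_gap': 1.0009040471926922}
top 504.4356252386816 [-0.01436045  0.          0.          0.          0.        ] [0.335739   0.01272039 1.2652571 ]
0.9959296875 0.57205766 2.2472067
scene 432.94202974647555 [0.0194246 0.        0.        0.        0.       ] [0.89874522 0.68926243 0.68603198]
0.9958671875 0.6020754 3.3996928
wrist 312.44812089842634 [0.01104815 0.         0.         0.         0.        ] [ 0.18707916 -0.4962828   0.3730126 ]
0.99615625 0.05465764 0.47237307
```

View pics/top0.png

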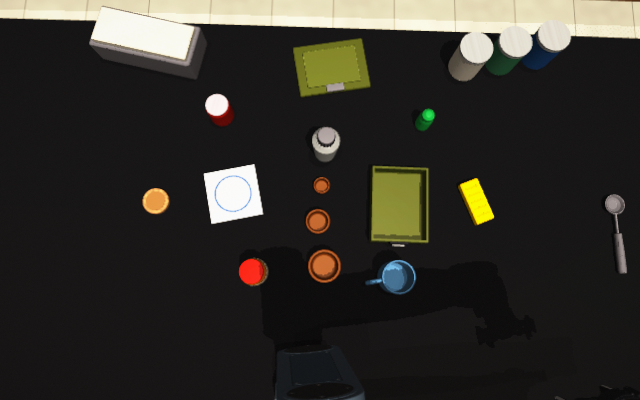

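View pics/scene0.png

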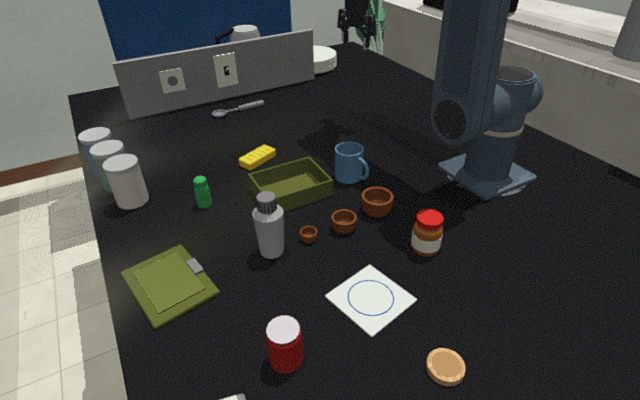

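The top view shows the ice pack at (477,201), lunchbox (399,204), middle bowl (318,221), tumbler (325,143), tile (233,194) and coaster (155,201). The scene view agrees. Next I measure them.

```bash
cat > meas.py <<'E'
from h import *
def blob(p,X,cen,win,lo,hi,zr):
    """mask in HSV within window & height range -> mask"""
    hsv=cv2.cvtColor(p,cv2.COLOR_RGB2HSV); m=cv2.inRange(hsv,np.array(lo),np.array(hi))>0
    v,u=np.mgrid[:400,:640]; m&=(abs(u-cen[0])<win)&(abs(v-cen[1])<win)
    m&=(X[...,2]>zr[0])&(X[...,2]<zr[1])
    m=m.astype(np.uint8)
    n,l,s,_=cv2.connectedComponentsWithStats(m)
    return (l==1+s[1:,4].argmax()).astype(np.uint8)
def rect(c,m,z,tag):
    q=max(cv2.findContours(m,0,cv2.CHAIN_APPROX_NONE)[0],key=len)[:,0]
    W=onplane(c,q,z)[:,:2]*1000
    r=cv2.minAreaRect(W.astype(np.float32)); e=cv2.minEnclosingCircle(W.astype(np.float32)); el=cv2.fitEllipse(W.astype(np.float32))
    print(tag,'rect',np.round(r[0],1),np.round(r[1],1),round(r[2],1),'| circ',np.round(e[0],1),round(2*e[1],1),'| ell',np.round(el[0],1),np.round(el[1],1))
E
python3 - <<'E'
from meas import *
for n,C in(('top',dict(ice=(477,201),box=(399,204),bowl=(318,221),small=(321,185),big=(324,266),coa=(155,201),tile=(233,194),tum=(325,143))),
           ('scene',dict(ice=(257,157),box=(290,184),bowl=(344,221),coa=(446,366),tile=(371,298),tum=(270,225)))):
    f=np.load(n+'0.npz');p,d=f['p'],f['d'];c=cam(n);X=cloud(c,d);print(n)
    hsv=cv2.cvtColor(p,cv2.COLOR_RGB2HSV)
    for k,(u,v) in C.items(): print(k,hsv[v,u],np.round(X[v,u],3))
    sp={'ice':(45,(22,120,60),(35,255,255),(.005,.06),.022),'box':(60,(22,60,20),(45,255,255),(.035,.07),.05),
     'bowl':(25,(0,80,20),(20,255,255),(.026,.06),.036),'small':(18,(0,80,20),(20,255,255),(.01,.06),.024),'big':(30,(0,80,20),(20,255,255),(.035,.07),.046),'coa':(30,(5,60,20),(25,255,255),(.008,.03),.015),
     'tile':(50,(0,0,90),(179,140,255),(-.01,.02),.006)}
    for k,(w,lo,hi,zr,z) in sp.items():
        if k not in C: continue
        m=blob(p,X,C[k],w,lo,hi,zr); zz=X[...,2][m>0]
        print('  z pct',np.round(np.percentile(zz,[5,50,95]),4),end=' ');rect(c,m,z,k)
        if k=='tile':
            v,u=np.mgrid[:400,:640]
            b=(cv2.inRange(hsv,(90,50,40),(135,255,255))>0)&(abs(u-C[k][0])<w)&(abs(v-C[k][1])<w)
            rect(c,b.astype(np.uint8),.006,'ring')
    # tumbler: points above z=.145
    v,u=np.mgrid[:400,:640]; w=(abs(u-C['tum'][0])<40)&(abs(v-C['tum'][1])<50)
    T=X[w&(X[...,2]>.14)&(X[...,2]<.175)]; print('tum cap',len(T),np.round(T.min(0),3),np.round(T.max(0),3))
    m=(w&(X[...,2]>.145)&(X[...,2]<.175)).astype(np.uint8); rect(c,m,.155,'cap')
E
```

```text
top
ice [ 28 255 251] [ 0.536 -0.392  0.023]
box [ 31 159 143] [ 0.526 -0.198  0.004]
bowl [ 12 192 198] [0.477 0.006 0.008]
small [ 11 198 192] [0.57  0.001 0.002]
big [ 12 185 204] [ 0.366 -0.012  0.009]
coa [ 16 179 233] [0.515 0.413 0.017]
tile [ 15   2 251] [0.54  0.222 0.005]
tum [  5  23 133] [ 0.639 -0.004  0.156]
  z pct [0.0205 0.0263 0.0303] ice rect [ 537.  -388.1] [109.6  55.9] 23.2 | circ [ 536.9 -389.5] 117.1 | ell [ 537.9 -389.1] [ 57. 135.]
  z pct [0.0392 0.0496 0.0542] box rect [ 520.7 -190.1] [138.3 187.1] 89.3 | circ [ 520.6 -190.3] 229.4 | ell [ 521.1 -190.8] [158.8 220.8]
  z pct [0.0312 0.0361 0.041 ] bowl rect [475.4   8.6] [57.3 57.3] 46.5 | circ [475.4   8.4] 59.9 | ell [475.4   8.4] [57.6 58.1]
  z pct [0.0116 0.0236 0.0288] small rect [566.7   1.5] [41.  39.3] 45.9 | circ [566.7   0.9] 42.2 | ell [566.8   1.3] [38.8 40.4]
  z pct [0.0431 0.0478 0.0513] big rect [367.9 -11. ] [75.7 76.6] 1.4 | circ [367.6 -10.3] 78.6 | ell [367.6 -10.2] [76.1 76.6]
  z pct [0.0115 0.0163 0.0209] coa rect [518.  411.6] [64.8 62.7] 65.2 | circ [516.6 411.4] 67.6 | ell [517.8
[... 881 characters left out ...]
1.2] 232.5 | ell [ 519.7 -187.5] [161.3 211.8]
  z pct [0.0268 0.0342 0.0383] bowl rect [477.5  10.7] [67.5 57.3] 60.0 | circ [476.9  11.1] 71.8 | ell [477.4  10.5] [59.  69.4]
  z pct [0.0119 0.0172 0.0192] coa rect [518.1 412. ] [69.3 62.1] 45.1 | circ [517.  413.4] 70.1 | ell [517.4 412.3] [62.  68.4]
  z pct [0.0048 0.0074 0.0095] tile rect [540.  219.8] [135.4 134.6] 12.5 | circ [540.2 219.5] 185.5 | ell [540.3 220.1] [156. 158.]
ring rect [539.2 219.6] [90.5 91. ] 60.4 | circ [539.6 219.3] 93.3 | ell [539.4 219.4] [90.4 90.7]
tum cap 286 [ 0.637 -0.027  0.14 ] [0.678 0.015 0.158]
cap rect [659.6  -0.8] [56.3 39.4] 68.0 | circ [ 6.581e+02 -2.000e-01] 56.3 | ell [659.6  -1.8] [40.8 52.5]
```

Emit:
drive_tool --moves "8.5 6 1.8 0 0 0 2; 8.5 12 3.6 0 0 0 4; 8.5 18 5.4 0 0 0 6; 8.5 24 7.2 0 0 0 8; 8.5 30 9 -2 0 0 10; 8.5 36 10.8 -5 0 0 10; 8.5 39.8 12.2 -8 0 0 10; 8.5 39.8 12.2 -8 0 0 10; 8.5 39.8 12.2 -8 0 0 10" --force 30

```text
time: 1.27
eef_pos: [0.5171, -0.389, 0.1507]
tool_rot: [0.98, 0.201, -0.001, -0.0]
contact_force: [-0.3, -0.3, 0.1]
finger_gap: 0.999
```

```bash
python3 - <<'E'
from h import *
n='wrist';c=cam(n);p,d=optics.snapshot(n); cv2.imwrite('pics/w1.png',p[:,:,::-1]); np.savez('w1.npz',p=p,d=d)
from meas import rect
from scipy.spatial.transform import Rotation as Ro
o=env.get_obs();R=Ro.from_quat(o['tool_rot']).as_matrix();print(np.round(o['eef_pos'],4),'closing dir deg',np.degrees(np.arctan2(R[1,1],R[0,1])),R[:,2].round(3),o['qpos'].round(2))
X=cloud(c,d);hsv=cv2.cvtColor(p,cv2.COLOR_RGB2HSV)
m=(cv2.inRange(hsv,(22,120,60),(35,255,255))>0)&(X[...,2]<.035)
m=m&(X[...,2]>.015); print(m.sum(),np.percentile(X[...,2][m],[5,50,95]))
rect(c,m.astype(np.uint8),.022,'ice')
E
```

```text
[ 0.517  -0.3898  0.152 ] closing dir deg -66.87276704092118 [ 0.    -0.001 -1.   ] [-0.75  0.37  0.31  1.51 -0.    1.99]
14391 [0.01721839 0.02594652 0.03318686]
ice rect [ 498.6 -182.3] [129.5 149.4] 89.2 | circ [ 495.6 -182.6] 188.8 | ell [164.4 188.8] [301.3 867. ]
```

View pics/w1.png

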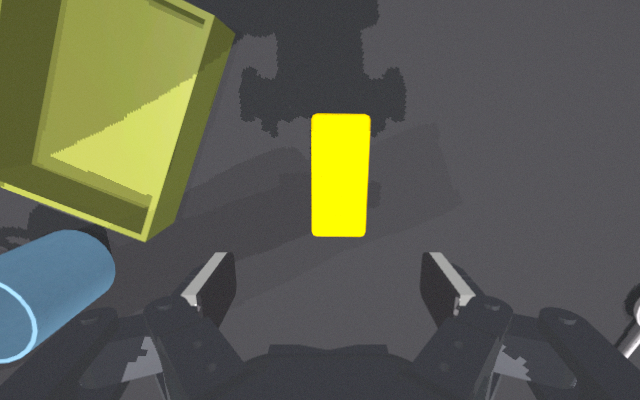

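The wrist view shows the ice pack at (340,175), the fingers at (208,275) and (448,275), and the box at the upper left.

```bash
python3 - <<'E'
from meas import *
f=np.load('w1.npz');p,d=f['p'],f['d'];c=cam('wrist');X=cloud(c,d);hsv=cv2.cvtColor(p,cv2.COLOR_RGB2HSV)
m=(cv2.inRange(hsv,(22,180,120),(35,255,255))>0);m[:,:290]=0;m[:,400:]=0
print(np.percentile(X[...,2][m],[5,50,95]))
for z in(.018,.022,.026):rect(c,m.astype(np.uint8),z,'ice')
E
```

```text
[0.02419712 0.02728248 0.02866963]
ice rect [ 534.6 -395.1] [112.4  51. ] 22.3 | circ [ 534.5 -394.9] 119.3 | ell [ 534.7 -394.9] [ 57.  137.1]
ice rect [ 535.3 -394.7] [110.8  50.3] 22.3 | circ [ 535.2 -394.5] 117.6 | ell [ 535.4 -394.4] [ 56.1 135.1]
ice rect [ 536.  -394.2] [109.2  49.5] 22.3 | circ [ 535.9 -394. ] 115.9 | ell [ 536. -394.] [ 55.3 133.1]
```

Emit:
drive_tool --moves "8.5 1.8 -0.4 -5 0 0 -0.8; 8.5 1.8 -0.4 -10 0 0 -0.8; 8.5 1.8 -0.4 -13.5 0 0 -0.8; 8.5 1.8 -0.4 -14.7 0 0 -0.8; 8.5 1.8 -0.4 -14.7 0 0 -0.8; 4 1.8 -0.4 -14.7 0 0 -0.8; 4 1.8 -0.4 -14.7 0 0 -0.8; 4 1.8 -0.4 -14.7 0 0 -0.8; 4 1.8 -0.4 -14.7 0 0 -0.8; 4 1.8 -0.4 -14.7 0 0 -0.8" --force 40

```text
time: 2.58
eef_pos: [0.5369, -0.3942, 0.0072]
tool_rot: [0.981, 0.194, 0.001, 0.002]
contact_force: [-0.7, 1.3, 6.7]
finger_gap: 0.575
```

Emit:
drive_tool --moves "4 0 0 4 0 0 0; 4 0 0 9 0 0 0; 4 0 3 9.5 0 0 -6; 4 -0.5 8.5 9.5 0 0 -14; 4 -1 14 9.5 0 0 -22; 4 -1.4 18.5 9.5 0 0 -23; 4 -1.4 20.4 9.5 0 0 -23; 4 -1.4 20.4 9.5 0 0 -23; 4 -1.4 20.4 9.5 0 0 -23"

```text
time: 3.7
eef_pos: [0.5219, -0.1905, 0.0994]
tool_rot: [1.0, -0.006, 0.0, 0.001]
contact_force: [-0.2, -0.8, -2.0]
finger_gap: 0.575
```

```bash
cat > boxm.py <<'E'
from meas import *
c=cam('top');p,d=optics.snapshot('top');X=cloud(c,d);o=env.get_obs()
print(np.round(o['eef_pos'],4),o['contact_force'].round(1),o['finger_gap'])
c=cam('wrist');p,d=optics.snapshot('wrist');cv2.imwrite('pics/w2.png',p[:,:,::-1]);np.savez('w2.npz',p=p,d=d)
E
python3 boxm.py
```

```text
[ 0.5219 -0.1907  0.0993] [ 0.1  0.1 -2.5] 0.5739257343430229
```

View pics/w2.png

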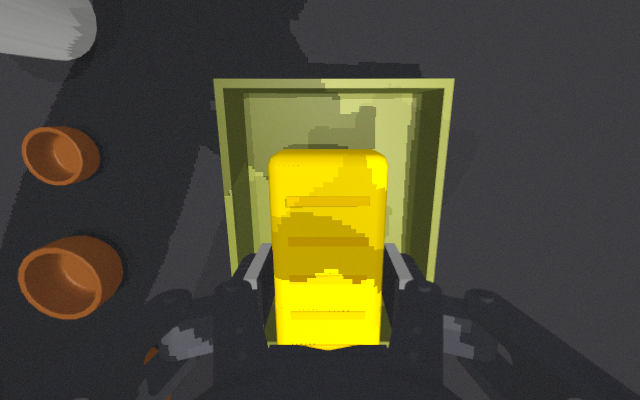

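The wrist view shows the ice pack held over the box: its front edge is at row 152, u 270–387, and the box front rim at row 79, u 214–454.

```bash
python3 - <<'E'
from meas import *
f=np.load('w2.npz');c=cam('wrist');X=cloud(c,f['d'])
print(onplane(c,[(214,79),(454,79)],.05).round(4))
print(X[165,329],X[200,329])
zt=X[165,329,2]
print(onplane(c,[(270,165),(387,165),(329,150)],zt-.003).round(4))
E
```

```text
[[ 0.6115 -0.1277  0.05  ]
 [ 0.6097 -0.2652  0.05  ]]
[ 0.57188375 -0.19282335  0.11853623] [ 0.55764033 -0.19265927  0.11911404]
[[ 0.5717 -0.1688  0.1155]
 [ 0.5711 -0.2164  0.1155]
 [ 0.5775 -0.1929  0.1155]]
```

Emit:
drive_tool --moves "4 -0.3 -0.3 -3 0 0 0; 4 -0.3 -0.3 -6 0 0 0; 4 -0.3 -0.3 -8 0 0 0; 4 -0.3 -0.3 -8.5 0 0 0; 4 -0.3 -0.3 -8.75 0 0 0; 4 -0.3 -0.3 -8.75 0 0 0; 4 -0.3 -0.3 -8.75 0 0 0"

```text
time: 4.68
eef_pos: [0.5195, -0.1927, 0.0129]
tool_rot: [1.0, -0.006, 0.001, 0.0]
contact_force: [0.1, -0.3, -0.9]
finger_gap: 0.576
```

Emit:
drive_tool --moves "4 0 0 -0.1 0 0 0; 5.8 0 0 -0.1 0 0 0; 6.2 0 0 -0.1 0 0 0; 6.2 0 0 -0.1 0 0 0; 6.2 0 0 3 0 0 0; 6.2 0 0 8 0 0 0; 6.2 0 0 12 0 0 0; 8.5 0 0 12 0 0 0"

```text
time: 5.68
eef_pos: [0.5214, -0.1936, 0.1368]
tool_rot: [1.0, -0.006, 0.004, 0.002]
contact_force: [-0.6, -0.3, 0.5]
finger_gap: 0.911
```

```bash
cat > icem.py <<'E'
from meas import *
from scipy.spatial.transform import Rotation as Ro
def chk():
    o=env.get_obs();c=cam('wrist');p,d=optics.snapshot('wrist');X=cloud(c,d)
    np.savez('w3.npz',p=p,d=d);cv2.imwrite('pics/w3.png',p[:,:,::-1])
    print(np.round(o['eef_pos'],4),o['contact_force'].round(1));return c,p,X
E
python3 - <<'E'
from icem import *
c,p,X=chk();hsv=cv2.cvtColor(p,cv2.COLOR_RGB2HSV)
m=((cv2.inRange(hsv,(24,225,60),(32,255,255))>0)&(X[...,2]<.045)&(X[...,2]>.02)).astype(np.uint8)
n,l,s,_=cv2.connectedComponentsWithStats(m);m=(l==1+s[1:,4].argmax()).astype(np.uint8)
print(s[1:,4].max(),np.percentile(X[...,2][m>0],[5,50,95]))
rect(c,m,.029,'ice')
E
```

```text
[ 0.5214 -0.1936  0.1368] [-0.6 -0.3  0.5]
7435 [0.02882027 0.03097864 0.03222527]
ice rect [ 519.6 -193.4] [ 49.2 108.8] 89.3 | circ [ 519.7 -193.3] 115.9 | ell [ 519.8 -193.4] [ 54.6 133.3]
```

View pics/w3.png

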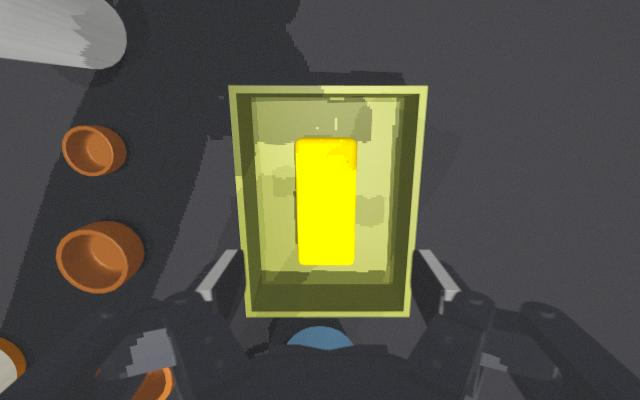

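The ice pack lies flat in the box at (327,202), rim corners at (229,86), (428,86), (412,317), (246,317). Two bowls show at the left.

```bash
python3 - <<'E'
from meas import *
f=np.load('w3.npz');c=cam('wrist');X=cloud(c,f['d'])
b=onplane(c,[(229,86),(428,86),(412,317),(246,317)],.05);print(b.round(4),b.mean(0))
print(X[150,94],X[256,100])
E
```

```text
[[ 0.6092 -0.1278  0.05  ]
 [ 0.6077 -0.2635  0.05  ]
 [ 0.4257 -0.2637  0.05  ]
 [ 0.4274 -0.1248  0.05  ]] [ 0.51748177 -0.19495832  0.05      ]
[0.5623382  0.00698194 0.00314885] [0.46373588 0.02073572 0.00493654]
```

Emit:
drive_tool --moves "8.5 -1 5 0 0 0 0; 8.5 -3 10 0 0 0 0; 8.5 -5 15 0 0 0 0; 8.5 -6 18 0 0 0 0; 8.5 -6 19 0 0 0 0; 8.5 -6 19 0 0 0 0; 8.5 -6 19 0 0 0 0"

```text
time: 6.6
eef_pos: [0.4588, -0.0031, 0.1313]
tool_rot: [1.0, -0.006, -0.0, 0.0]
contact_force: [-0.0, -0.8, 0.1]
finger_gap: 0.99
```

```bash
python3 - <<'E'
from icem import *
c,p,X=chk();hsv=cv2.cvtColor(p,cv2.COLOR_RGB2HSV)
# rim top ring of brown things
m=((cv2.inRange(hsv,(3,100,20),(20,255,255))>0)&(X[...,2]<.045)&(X[...,2]>.029)).astype(np.uint8)
n,l,s,ce=cv2.connectedComponentsWithStats(m)
for i in range(1,n):
    if s[i,4]>150: print(ce[i],s[i],np.percentile(X[...,2][l==i],[50,95]));rect(c,(l==i).astype(np.uint8),.035,'b')
E
```

```text
[ 0.4588 -0.0031  0.1313] [-0.  -0.8  0.1]
[314.71344262 186.39737705] [ 278  149   75   74 1525] [0.03575139 0.03698322]
b rect [473.9   5.7] [58.3 58.5] 89.3 | circ [473.8   5.4] 60.1 | ell [473.8   5.5] [58.5 59.1]
[336.74277854 274.98486933] [294 264  88  42 727] [0.03739657 0.04439087]
b rect [390.2  -9.3] [34.4 76.5] 7.5 | circ [373.6 -11.4] 76.5 | ell [332.5 -15.8] [ 96.  144.2]
[340.03964321 332.19226957] [ 301  302   77   45 1009] [0.03727745 0.04408245]
b rect [346.8 -13.4] [43.8 67.5] 2.9 | circ [357.  -13.1] 68.9 | ell [364.6 -12.7] [66.3 74.3]
```

View pics/w3.png

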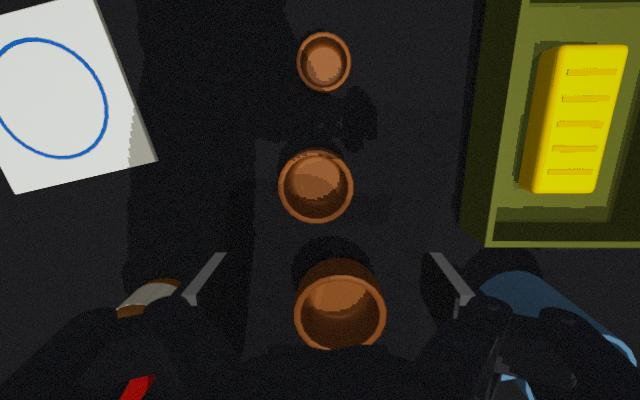

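Middle bowl at (315,186), rim 60 mm across at height 36 mm, small one at (324,62), large one at (340,310). Going down on the middle one.

Emit:
drive_tool --moves "8.5 1.6 1 -3 0 0 0; 8.5 1.6 1 -7 0 0 0; 8.5 1.6 1 -10.5 0 0 0; 8.5 1.6 1 -12.1 0 0 0; 8.5 1.6 1 -12.1 0 0 0; 5.2 1.6 1 -12.1 0 0 0; 5.2 1.6 1 -12.1 0 0 0; 5.2 1.6 1 -12.1 0 0 0; 5.2 1.6 1 -12.1 0 0 0" --force 30

```text
time: 7.78
eef_pos: [0.4767, 0.0075, 0.0132]
tool_rot: [1.0, -0.006, 0.002, 0.0]
contact_force: [0.5, -1.1, 6.5]
finger_gap: 0.687
```

Emit:
drive_tool --moves "5.2 0 0 4 0 0 0; 5.2 0 0 9 0 0 0; 5.2 1 -4 9.5 0 0 0; 5.2 2 -9 9.5 0 0 0; 5.2 3 -14 9.5 0 0 0; 5.2 4 -18 9.5 0 0 0; 5.2 4.4 -20 9.5 0 0 0; 5.2 4.4 -20 9.5 0 0 0; 5.2 4.4 -20 9.5 0 0 0"

```text
time: 8.9
eef_pos: [0.5182, -0.1909, 0.1057]
tool_rot: [1.0, -0.005, -0.0, -0.001]
contact_force: [-0.0, -0.3, -0.4]
finger_gap: 0.69
```

```bash
python3 - <<'E'
from icem import *
c,p,X=chk();hsv=cv2.cvtColor(p,cv2.COLOR_RGB2HSV)
z=X[...,2]
print('bowl z',np.percentile(z[(cv2.inRange(hsv,(3,100,20),(20,255,255))>0)&(z>.06)],[5,50,98]))
m=((cv2.inRange(hsv,(22,225,60),(32,255,255))>0)&(z<.045)&(z>.02)).astype(np.uint8)
print(m.sum())
E
```

```text
[ 0.5182 -0.1909  0.1057] [-0.  -0.3 -0.4]
bowl z [0.09902138 0.11484899 0.12926882]
5296
```

View pics/w3.png

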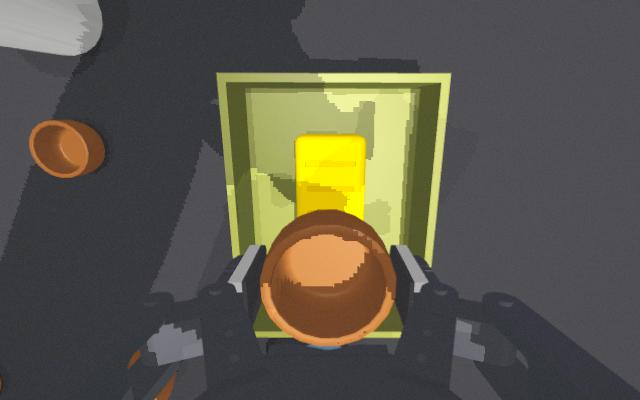

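The bowl is held upright at (328,278), with the ice pack's front edge at row 135, u 295–365.

```bash
python3 - <<'E'
from meas import *
f=np.load('w3.npz');c=cam('wrist')
B=onplane(c,[(328,210),(328,346),(261,278),(396,278)],.1285);print(B.round(4),B.mean(0))
I=onplane(c,[(330,135),(295,150),(365,150)],.029);print(I.round(4))
E
```

```text
[[ 0.5508 -0.1922  0.1285]
 [ 0.4858 -0.1916  0.1285]
 [ 0.5207 -0.1633  0.1285]
 [ 0.5202 -0.221   0.1285]] [ 0.51936021 -0.19205446  0.1285    ]
[[ 0.5741 -0.1938  0.029 ]
 [ 0.5641 -0.1694  0.029 ]
 [ 0.5637 -0.2181  0.029 ]]
```

Emit:
drive_tool --moves "5.2 0.1 -0.2 -3 0 0 0; 5.2 0.1 -0.2 -5 0 0 0; 5.2 0.1 -0.2 -5.8 0 0 0; 5.2 0.1 -0.2 -6.1 0 0 0; 5.2 0.1 -0.2 -6.1 0 0 0; 5.2 0.1 -0.2 -6.1 0 0 0"

```text
time: 9.7
eef_pos: [0.5203, -0.1945, 0.0459]
tool_rot: [1.0, -0.005, 0.001, 0.0]
contact_force: [-0.2, 0.1, 0.2]
finger_gap: 0.689
```

Emit:
drive_tool --moves "5.2 0 0 -0.2 0 0 0; 5.2 0 0 -0.2 0 0 0; 5.2 0 0 -0.2 0 0 0"

```text
time: 10.07
eef_pos: [0.5203, -0.1946, 0.0442]
tool_rot: [1.0, -0.006, 0.001, 0.0]
contact_force: [-0.7, 1.1, 5.6]
finger_gap: 0.686
```

Contact: open and rise.

Emit:
drive_tool --moves "6.4 0 0 -0.1 0 0 0; 7 0 0 0 0 0 0; 7 0 0 0 0 0 0; 7 0 0 3 0 0 0; 7 0 0 7 0 0 0; 8.5 0 0 11 0 0 0; 8.5 -1 0 13 0 0 0; 8.5 -1 0 13 0 0 0"

```text
time: 11.08
eef_pos: [0.5098, -0.1947, 0.1743]
tool_rot: [1.0, -0.006, 0.001, 0.001]
contact_force: [0.8, 0.1, -0.3]
finger_gap: 0.995
```

```bash
python3 - <<'E'
from icem import *
c,p,X=chk();hsv=cv2.cvtColor(p,cv2.COLOR_RGB2HSV);z=X[...,2]
m=((cv2.inRange(hsv,(3,100,20),(20,255,255))>0)&(z<.08)&(z>.061)&(X[...,1]<-.12)).astype(np.uint8)
print(m.sum(),np.percentile(z[m>0],[5,50,95]));rect(c,m,.066,'bowl')
m=((cv2.inRange(hsv,(24,225,60),(32,255,255))>0)&(z<.04)&(z>.024)).astype(np.uint8);rect(c,m,.029,'ice')
E
```

```text
[ 0.5098 -0.1947  0.1743] [ 0.8  0.1 -0.3]
1301 [0.06284453 0.0667361  0.06800347]
bowl rect [ 518.3 -195.4] [58.2 58.6] 89.3 | circ [ 518.  -195.5] 59.8 | ell [ 517.9 -195.5] [58.3 58.7]
ice rect [ 552.6 -193.7] [49.1 41.3] 89.4 | circ [ 552.2 -193. ] 61.7 | ell [ 555.3 -192.9] [42.1 57.6]
```

View pics/w3.png

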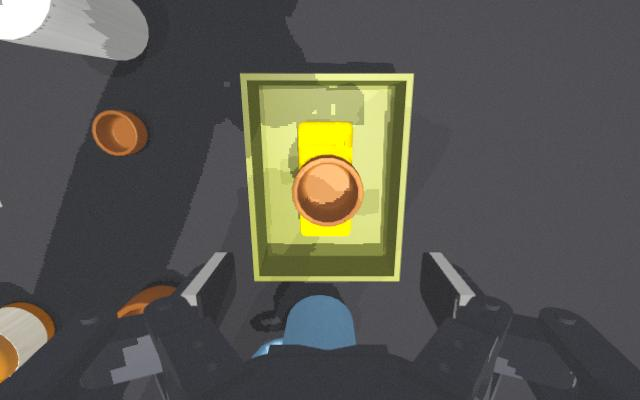

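The bowl is at (327,190), 2 mm from the ice pack's middle, rim at 67 mm. Now the coaster.

Emit:
drive_tool --moves "8.5 -1 6 0 0 0 0; 8.5 -2 12 0 0 0 0; 8.5 -2 18 0 0 0 0; 8.5 -2 24 0 0 0 0; 8.5 -2 30 0 0 0 0; 8.5 -2 36 0 0 0 0; 8.5 -2 42 0 0 0 0; 8.5 -2 48 0 0 0 0; 8.5 -2 54 -1 0 0 0; 8.5 -2 60 -2 0 0 0"

```text
time: 12.38
eef_pos: [0.5019, 0.1206, 0.1662]
tool_rot: [0.999, 0.038, -0.002, -0.025]
contact_force: [-0.2, 0.3, 1.0]
finger_gap: 0.996
```

Emit:
drive_tool --moves "8.5 0 0 0 0 0 0; 8.5 0 0 0 0 0 0; 8.5 0 0 0 0 0 0"

```text
time: 12.75
eef_pos: [0.5014, 0.1211, 0.1666]
tool_rot: [0.999, 0.038, -0.002, -0.025]
contact_force: [0.3, -0.3, -1.0]
finger_gap: 1.0
```

```bash
python3 - <<'E'
from icem import *
c,p,X=chk();hsv=cv2.cvtColor(p,cv2.COLOR_RGB2HSV);z=X[...,2];print(env.get_obs()['qpos'].round(2))
m=((cv2.inRange(hsv,(5,60,30),(25,255,255))>0)&(z<.03)&(z>.009)&(X[...,1]>.3)).astype(np.uint8)
n,l,s,ce=cv2.connectedComponentsWithStats(m);i=1+s[1:,4].argmax();m=(l==i).astype(np.uint8)
print(s[i],ce[i],np.percentile(z[m>0],[5,50,95]));rect(c,m,.014,'coa')
E
```

```text
[0.5014 0.1211 0.1666] [ 0.3 -0.3 -1. ]
[ 0.08  0.02 -0.06  1.49  0.05  3.14]
[   6  114   71   67 3591] [ 40.77248677 146.85324422] [0.01215676 0.01532357 0.01657026]
coa rect [516.6 409. ] [63.1 68.2] 11.1 | circ [516.7 409.1] 68.8 | ell [516.6 409.2] [63.5 67.7]
```

The last joint is at its limit (q6 = 3.14), so I turn the tool by + yaw. Small test first.

Emit:
drive_tool --moves "8.5 0 0 0 0 0 8; 8.5 0 0 0 0 0 16; 8.5 0 0 0 0 0 24; 8.5 0 0 0 0 0 24; 8.5 0 0 0 0 0 24"

```text
time: 13.42
eef_pos: [0.5014, 0.1212, 0.1665]
tool_rot: [0.969, 0.244, -0.007, -0.024]
contact_force: [0.2, 0.2, 0.2]
finger_gap: 0.993
```

```bash
cat > rv.py <<'E'
from h import *; import sys
from scipy.spatial.transform import Rotation as Ro
o=env.get_obs();R=Ro.from_quat(o['tool_rot']);M=R.as_matrix()
print(o['eef_pos'].round(4),o['qpos'].round(2),'close',np.degrees(np.arctan2(M[1,1],M[0,1])),'z',M[:,2].round(3))
a=np.radians(float(sys.argv[1])) # wanted tool-y yaw
y=np.array([np.cos(a),np.sin(a),0]);zz=np.array([0,0,-1.]);T=np.c_[np.cross(y,zz),y,zz]
print('rotvec',np.degrees((Ro.from_matrix(T)*R.inv()).as_rotvec()).round(1))
E
python3 rv.py 0
```

```text
[0.5014 0.1212 0.1665] [ 0.08  0.04 -0.04  1.51  0.05  2.73] close -61.72835221331322 z [-0.026  0.044 -0.999]
rotvec [-1.5 -2.7 61.7]
```

Emit:
drive_tool --moves "8.5 0 1 0 -0.2 -0.4 10; 8.5 0 4 0 -0.5 -0.9 20; 8.5 0.5 9 0 -0.7 -1.3 30; 8.5 1 14 0 -1 -1.7 40; 8.5 1.5 19 -1 -1.2 -2.2 50; 8.5 1.5 24 -2 -1.5 -2.7 60; 8.5 1.5 26 -2 -1.5 -2.7 61.7; 8.5 1.5 26 -2 -1.5 -2.7 61.7; 8.5 1.5 26 -2 -1.5 -2.7 61.7"

```text
time: 14.55
eef_pos: [0.5165, 0.3805, 0.1465]
tool_rot: [0.707, 0.707, -0.0, 0.001]
contact_force: [0.9, 0.3, 0.1]
finger_gap: 0.997
```

```bash
python3 rv.py 0; cat > coam.py <<'E'
from icem import *
c,p,X=chk();hsv=cv2.cvtColor(p,cv2.COLOR_RGB2HSV);z=X[...,2]
m=((cv2.inRange(hsv,(5,60,30),(25,255,255))>0)&(z<.035)&(z>.009)&(X[...,1]>.15)).astype(np.uint8)
n,l,s,ce=cv2.connectedComponentsWithStats(m);i=1+s[1:,4].argmax();m=(l==i).astype(np.uint8)
print(s[i],ce[i],np.percentile(z[m>0],[5,50,95]));rect(c,m,.014,'coa')
E
python3 coam.py
```

```text
[0.5165 0.3805 0.1465] [ 0.53  0.35  0.28  1.5  -0.    2.1 ] close 0.01268903010995382 z [ 0.    -0.001 -1.   ]
rotvec [ 0.1  0.  -0. ]
[0.5165 0.3805 0.1465] [0.9 0.3 0.1]
[ 291  128   72   66 3421] [328.21280327 161.36889798] [0.01420476 0.01542476 0.01661573]
coa rect [516.2 407.6] [56.2 62.2] 83.8 | circ [516.4 410.3] 63.5 | ell [517.6 407.8] [55.1 61.5]
```

Emit:
drive_tool --moves "8.5 0 3 -4 0 0 0; 8.5 0 3 -9 0 0 0; 8.5 0 3 -13 0 0 0; 8.5 0 3 -14.2 0 0 0; 8.5 0 3 -14.2 0 0 0; 5.4 0 3 -14.2 0 0 0; 5.4 0 3 -14.2 0 0 0; 5.4 0 3 -14.2 0 0 0; 5.4 0 3 -14.2 0 0 0" --force 25

```text
time: 15.72
eef_pos: [0.5194, 0.4131, 0.0114]
tool_rot: [0.706, 0.708, 0.004, 0.001]
contact_force: [-2.4, -2.3, 11.5]
finger_gap: 0.635
```

```bash
python3 coam.py; python3 - <<'E'
from h import *
c=cam('scene');p,d=optics.snapshot('scene');q=p[300:400,380:520];q=cv2.resize(q,None,fx=4,fy=4)
w=cv2.imread('pics/w3.png');w=w
out=np.zeros((400,800,3),np.uint8);out[:,:560]=q[:400,:,::-1];cv2.imwrite('pics/s4.png',np.vstack([out[:,:640],w])[:800])
cv2.imwrite('pics/s4.png',np.vstack([cv2.resize(out[:,:560],(420,300)),cv2.resize(w,(420,262))]))
E
```

```text
[0.5194 0.4131 0.0114] [-2.4 -2.3 11.5]
[  256   196   129   123 11372] [322.26389377 256.82711924] [0.01480325 0.01662483 0.01801848]
coa rect [517.6 411.8] [60.3 65.7] 9.6 | circ [516.6 411.6] 66.1 | ell [517.2 412.4] [59.6 64.2]
```

View pics/s4.png

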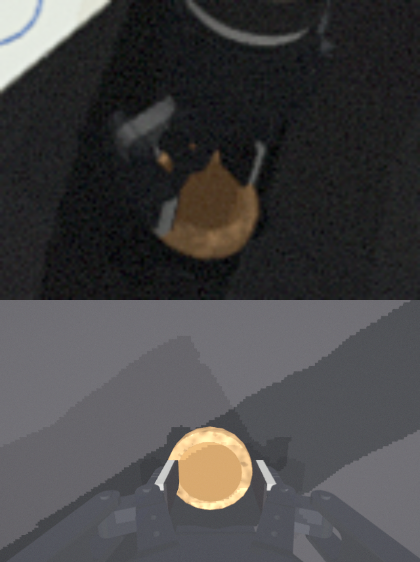

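The left finger is lying on the coaster's edge: when open, the tips stand about 13 mm back, so they were above it. The coaster has not moved. I rise, preset a narrower opening and go deeper.

Emit:
drive_tool --moves "8.5 0 0 2 0 0 0; 8.5 0 0 4 0 0 0; 7.4 0 0.1 4 0 0 0; 7.4 0 0.1 4 0 0 0; 7.4 0 0.1 4 0 0 0; 7.4 0 0.1 2 0 0 0; 7.4 0 0.1 0 0 0 0; 7.4 0 0.1 -0.4 0 0 0; 7.4 0 0.1 -0.4 0 0 0"

```text
time: 16.95
eef_pos: [0.5155, 0.4116, -0.0011]
tool_rot: [0.707, 0.708, -0.001, 0.0]
contact_force: [0.0, 0.6, -0.0]
finger_gap: 0.869
```

Emit:
drive_tool --moves "7.4 0 0 -0.2 0 0 0; 7.4 0 0 -0.4 0 0 0; 7.4 0 0 -0.4 0 0 0; 7.4 0 0 -0.4 0 0 0"

```text
time: 17.45
eef_pos: [0.5166, 0.4123, -0.0033]
tool_rot: [0.707, 0.708, 0.0, 0.0]
contact_force: [0.4, 0.9, -0.5]
finger_gap: 0.864
```

Emit:
drive_tool --moves "6.8 0 0 0 0 0 0; 5.8 0 0 0 0 0 0; 5.8 0 0 0 0 0 0; 5.8 0 0 0 0 0 0; 5.8 0 0 0 0 0 0"

```text
time: 18.08
eef_pos: [0.5167, 0.4124, -0.0032]
tool_rot: [0.706, 0.708, 0.0, 0.0]
contact_force: [-0.2, -0.5, 3.9]
finger_gap: 0.73
```

Emit:
drive_tool --moves "5.8 0 0 4 0 0 0; 5.8 0 0 8 0 0 0; 5.8 0.5 -4 9 0 0 0; 5.8 1 -9 9 0 0 0; 5.8 1.5 -14 9 0 0 0; 5.8 2 -18 9 0 0 0; 5.8 2.4 -19.1 9 0 0 0; 5.8 2.4 -19.1 9 0 0 0; 5.8 2.4 -19.1 9 0 0 0"

```text
time: 19.2
eef_pos: [0.5401, 0.2224, 0.0861]
tool_rot: [0.706, 0.708, -0.0, -0.0]
contact_force: [-0.3, -0.0, -1.0]
finger_gap: 0.73
```

```bash
python3 rv.py 0; python3 - <<'E'
from icem import *
c,p,X=chk();hsv=cv2.cvtColor(p,cv2.COLOR_RGB2HSV);z=X[...,2]
m=((cv2.inRange(hsv,(5,60,30),(25,255,255))>0)&(z<.13)&(z>.07)&(X[...,1]>.15)).astype(np.uint8)
n,l,s,ce=cv2.connectedComponentsWithStats(m);i=1+s[1:,4].argmax();m=(l==i).astype(np.uint8)
zm=np.median(z[m>0]);print(s[i],ce[i],np.percentile(z[m>0],[5,50,95]));rect(c,m,zm,'coa')
E
```

```text
[0.5401 0.2224 0.0861] [ 0.28  0.22 -0.    1.35 -0.    1.84] close 0.1732564867344713 z [-0. -0. -1.]
rotvec [ 0.  -0.  -0.2]
[0.5401 0.2224 0.0861] [-0.3 -0.  -1. ]
[  257   199   143   136 14736] [327.46898751 266.80951412] [0.10260176 0.1046226  0.10565875]
coa rect [540.5 224.4] [62.9 64. ] 7.9 | circ [540.3 223.5] 66.3 | ell [540.6 224. ] [62.4 63.8]
```

View pics/w3.png

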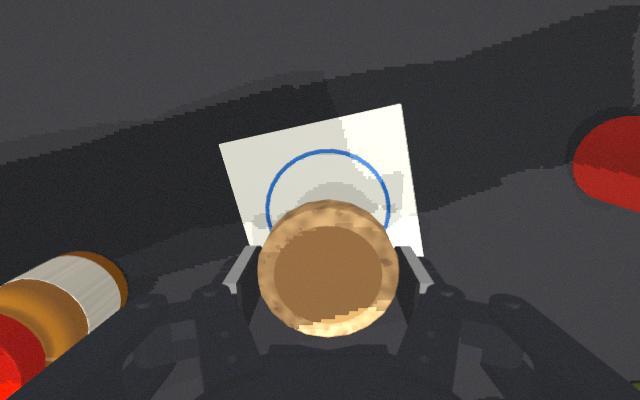

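The coaster is held flat at (328,268). The ring spans u 267–389 at row 208, with its top at (328,150).

```bash
python3 - <<'E'
from meas import *
f=np.load('w3.npz');c=cam('wrist')
print(onplane(c,[(267,208),(389,208),(328,151)],.006).round(4))
hsv=cv2.cvtColor(f['p'],cv2.COLOR_RGB2HSV);b=cv2.inRange(hsv,(100,130,40),(125,255,255));b[260:]=0;b[:130]=0;b[:,:250]=0;b[:,410:]=0
v,u=np.nonzero(b);W=onplane(c,np.c_[u,v],.006)[:,:2]
s=np.linalg.lstsq(np.c_[2*W,np.ones(len(W))],(W**2).sum(1),rcond=None)[0];print(len(W),s[:2],np.sqrt(s[2]+s[:2]@s[:2]))
E
```

```text
[[0.4956 0.2231 0.006 ]
 [0.5865 0.2234 0.006 ]
 [0.5409 0.2654 0.006 ]]
729 [0.54070506 0.2204923 ] 0.045154846071788574
```

Emit:
drive_tool --moves "5.8 0 -0.3 -3 0 0 0; 5.8 0 -0.3 -6 0 0 0; 5.8 0 -0.3 -7.8 0 0 0; 5.8 0 -0.3 -8.1 0 0 0; 5.8 0 -0.3 -8.3 0 0 0; 5.8 0 -0.3 -8.3 0 0 0; 5.8 0 -0.3 -8.3 0 0 0"

```text
time: 20.12
eef_pos: [0.5413, 0.2184, 0.0046]
tool_rot: [0.707, 0.708, 0.001, 0.001]
contact_force: [0.6, 0.6, -0.8]
finger_gap: 0.729
```

Emit:
drive_tool --moves "5.8 0 0.1 -0.1 0 0 0; 5.8 0 0.1 -0.2 0 0 0; 5.8 0 0.1 -0.2 0 0 0; 5.8 0 0.1 -0.2 0 0 0"

```text
time: 20.62
eef_pos: [0.5409, 0.2195, 0.0028]
tool_rot: [0.706, 0.708, 0.001, 0.001]
contact_force: [-1.2, -0.6, 5.0]
finger_gap: 0.73
```

Emit:
drive_tool --moves "6.8 0 0 0 0 0 0; 7.4 0 0 0 0 0 0; 7.6 0 0 0 0 0 0; 7.6 0 0 2 0 0 0; 7.6 0 -1 6 0 0 0; 8 0 -3 11 0 0 0; 8 0 -4 16 0 0 0; 8 0 -4 16 0 0 0; 8 0 -4 16 0 0 0"

```text
time: 21.75
eef_pos: [0.5403, 0.1792, 0.161]
tool_rot: [0.707, 0.708, -0.0, 0.0]
contact_force: [0.4, -0.5, -1.4]
finger_gap: 0.939
```

```bash
cat > tile.py <<'E'
from icem import *
def circ(c,u,v,z):
    W=onplane(c,np.c_[u,v],z)[:,:2]
    s=np.linalg.lstsq(np.c_[2*W,np.ones(len(W))],(W**2).sum(1),rcond=None)[0];return s[:2],np.sqrt(s[2]+s[:2]@s[:2])
def tile(c,p,X):
    hsv=cv2.cvtColor(p,cv2.COLOR_RGB2HSV);z=X[...,2]
    near=(abs(X[...,0]-.541)<.06)&(abs(X[...,1]-.221)<.06)
    m=((cv2.inRange(hsv,(5,60,30),(25,255,255))>0)&near&(z>.015)&(z<.03)).astype(np.uint8)
    print('coaster z',np.percentile(z[m>0],[5,50,95]).round(4));rect(c,m,.021,'coa')
    b=(cv2.inRange(hsv,(100,130,40),(125,255,255))>0)&near
    v,u=np.nonzero(b);print('ring',circ(c,u,v,.006))
E
python3 -c "
from tile import *
tile(*chk())"; python3 rv.py 0
```

```text
[0.5403 0.1792 0.161 ] [ 0.4 -0.5 -1.4]
coaster z [0.0201 0.0213 0.0225]
coa rect [541.4 218.4] [62.1 62.4] 46.7 | circ [541.5 218.3] 63.1 | ell [541.5 218.4] [62.  62.2]
ring (array([0.5406452 , 0.22043441]), np.float64(0.045140688906898235))
[0.5396 0.1792 0.1598] [ 0.2   0.16  0.08  1.49 -0.    1.77] close 0.10839589549287881 z [-0.002 -0.001 -1.   ]
rotvec [ 0.1 -0.1 -0.1]
```

Coaster released, flat, 2 mm from the ring's middle. Next, the tumbler.

Emit:
drive_tool --moves "8.5 0 0 4 0 0 0; 8.5 2 -4 7.5 0 0 0; 8.5 5 -9 7.5 0 0 0; 8.5 8 -14 7.5 0 0 0; 8.5 10 -18 7.5 0 0 0; 8.5 11.5 -21.5 7.5 0 0 0; 8.5 11.5 -21.5 7.5 0 0 0; 8.5 11.5 -21.5 7.5 0 0 0"

```text
time: 22.8
eef_pos: [0.6546, -0.0351, 0.2342]
tool_rot: [0.706, 0.708, -0.001, -0.002]
contact_force: [-0.2, -0.6, -0.2]
finger_gap: 0.991
```

```bash
python3 -c "
from tile import *
c,p,X=chk();z=X[...,2]
near=(abs(X[...,0]-.657)<.06)&(abs(X[...,1])<.06)
m=(near&(z>.148)&(z<.165)).astype(np.uint8)
n,l,s,ce=cv2.connectedComponentsWithStats(m);i=1+s[1:,4].argmax();m=(l==i).astype(np.uint8)
print(s[i],np.percentile(z[m>0],[5,50,95]));rect(c,m,.155,'cap')
"; python3 rv.py 0
```

```text
[ 0.6546 -0.0351  0.2342] [-0.2 -0.6 -0.2]
[ 302  145   57   56 2398] [0.15302418 0.15504703 0.15610433]
cap rect [656.5  -7.8] [40.3 40. ] 0.1 | circ [656.4  -7.8] 41.2 | ell [656.4  -8. ] [39.3 39.7]
[ 0.6546 -0.0346  0.2349] [-0.16  0.41  0.54  1.7  -0.    1.41] close 0.15987507966499512 z [-0.003  0.    -1.   ]
rotvec [-0.  -0.1 -0.2]
```

View pics/w3.png

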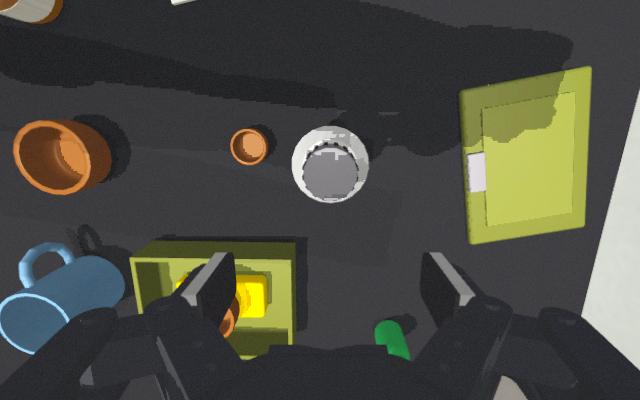

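The cap is at (330,172), 40 mm across and 155 mm high. The fingers will straddle it.

Emit:
drive_tool --moves "8.5 0.2 2.8 0 0 0 -0.2; 8.5 0.2 2.8 -4 0 0 -0.2; 8.5 0.2 2.8 -8 0 0 -0.2; 8.5 0.2 2.8 -10.5 0 0 -0.2; 8.5 0.2 2.8 -11.2 0 0 -0.2; 8.5 0.2 2.8 -11.2 0 0 -0.2; 3 0.2 2.8 -11.2 0 0 -0.2; 3 0.2 2.8 -11.2 0 0 -0.2; 3 0.2 2.8 -11.2 0 0 -0.2; 3 0.2 2.8 -11.2 0 0 -0.2" --force 60

```text
time: 24.1
eef_pos: [0.6579, -0.008, 0.126]
tool_rot: [0.708, 0.706, 0.0, 0.001]
contact_force: [-2.2, 0.6, 5.7]
finger_gap: 0.446
```

Emit:
drive_tool --moves "3 0 0 0 0 0 0; 3 0 0 0 0 0 0; 3 0 0 1 0 0 0; 3 0 0 1 0 0 0; 3 0 0 1 0 0 0"

```text
time: 24.72
eef_pos: [0.657, -0.0077, 0.1333]
tool_rot: [0.708, 0.706, -0.001, -0.0]
contact_force: [-0.9, -0.2, -3.3]
finger_gap: 0.449
```

Emit:
drive_tool --moves "3 0 0 3 0 0 0; 3 0 0 6 0 0 0; 3 -1 2 6 0 0 0; 3 -3 6 6 0 0 0; 3 -5 10 6 0 0 0; 3 -7 14 6 0 0 0; 3 -9 18 6 0 0 0; 3 -10.6 21 6 0 0 0; 3 -11.5 22.6 6 0 0 0; 3 -11.5 22.6 6 0 0 0"

```text
time: 25.98
eef_pos: [0.5411, 0.2192, 0.1934]
tool_rot: [0.707, 0.707, -0.001, 0.0]
contact_force: [0.5, 0.3, -3.6]
finger_gap: 0.447
```

```bash
python3 rv.py 0; python3 -c "
from tile import *
c,p,X=chk();z=X[...,2]
m=((z>.18)&(z<.24)&(abs(X[...,0]-.541)<.018)&(abs(X[...,1]-.22)<.05))
print('cap z',np.percentile(z[m],[5,50,95]));
d=optics.snapshot('scene');np.savez('s5.npz',p=d[0],d=d[1])
t=optics.snapshot('top');np.savez('t5.npz',p=t[0],d=t[1])
a=p[:,:,::-1];b=cv2.resize(d[0][170:350,280:460][:,:,::-1],(400,400))
cv2.imwrite('pics/c5.png',cv2.resize(np.hstack([a,b]),(800,308)))
"
```

```text
[0.5411 0.2192 0.1934] [ 0.27  0.2   0.19  1.56 -0.    1.84] close 0.03451761114253313 z [-0.001 -0.001 -1.   ]
rotvec [ 0.1 -0.1 -0. ]
[0.5411 0.2192 0.1934] [ 0.5  0.3 -3.6]
cap z [0.18307685 0.22203058 0.22341222]
```

View pics/c5.png

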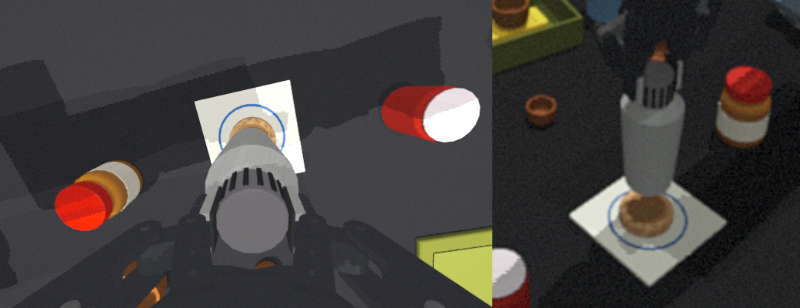

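The tumbler hangs upright above the coaster. The cap centre is near (329,286) in the full wrist picture. Measuring the cap against the coaster.

```bash
python3 -c "
from tile import *
f=np.load('w3.npz');c=cam('wrist');p,X=f['p'],cloud(c,f['d']);z=X[...,2]
v,u=np.mgrid[:400,:640]
m=((z>.2165)&(z<.229)&(abs(u-329)<60)&(abs(v-286)<60)).astype(np.uint8)
rect(c,m,.2225,'cap')
hsv=cv2.cvtColor(p,cv2.COLOR_RGB2HSV)
m=((cv2.inRange(hsv,(5,60,30),(25,255,255))>0)&(z>.015)&(z<.03)&(abs(X[...,0]-.541)<.05)&(abs(X[...,1]-.22)<.05)).astype(np.uint8)
q=max(cv2.findContours(m,0,1)[0],key=len)[:,0];W=onplane(c,q,.021);h=W[:,1]>.232;h=h.nonzero()[0];print(len(h),W[h][:,:2].max(0),circ(c,q[h,0],q[h,1],.021))
for n,fn in(('top','t5'),):
    f=np.load(fn+'.npz');c=cam(n);X=cloud(c,f['d'])
    hsv=cv2.cvtColor(f['p'],cv2.COLOR_RGB2HSV);z=X[...,2]
    m=((cv2.inRange(hsv,(5,60,30),(25,255,255))>0)&(z>.01)&(z<.03)&(abs(X[...,0]-.541)<.05)&(abs(X[...,1]-.22)<.05)).astype(np.uint8);print(m.sum())
"
```

```text
cap rect [543.7 218.3] [42.6 47.6] 87.0 | circ [543.9 218.5] 52.3 | ell [543.6 218. ] [41.4 45.4]
86 [0.5704149  0.24852115] (array([0.54396529, 0.23418987]), np.float64(0.016564792250361816))
183
```

Emit:
drive_tool --moves "3 0 -0.1 -2 0 0 0; 3 0 -0.1 -3.5 0 0 0; 3 0 -0.1 -4.2 0 0 0; 3 0 -0.1 -4.5 0 0 0; 3 0 -0.1 -4.5 0 0 0; 3 0 -0.1 -4.5 0 0 0"

```text
time: 26.88
eef_pos: [0.5429, 0.2174, 0.1502]
tool_rot: [0.708, 0.707, 0.0, 0.001]
contact_force: [0.1, 0.4, -2.8]
finger_gap: 0.451
```

Emit:
drive_tool --moves "3 -0.1 0.1 -0.15 0 0 0; 3 -0.1 0.1 -0.3 0 0 0; 3 -0.1 0.1 -0.3 0 0 0; 3 -0.1 0.1 -0.3 0 0 0"

```text
time: 27.38
eef_pos: [0.5415, 0.2184, 0.1471]
tool_rot: [0.708, 0.707, 0.0, 0.0]
contact_force: [-0.7, 0.2, 1.3]
finger_gap: 0.447
```

Emit:
drive_tool --moves "4.2 0 0 0 0 0 0; 5 0 0 0 0 0 0; 6.5 0 0 0 0 0 0; 8 0 0 0 0 0 0; 8 0 0 0 0 0 0; 8 0 0 2 0 0 0; 8 0 0 6 0 0 0; 8 0 -3 10 0 0 0; 8 0 -8 12 0 0 0; 8 0 -8 12 0 0 0"

```text
time: 28.62
eef_pos: [0.5428, 0.1357, 0.2695]
tool_rot: [0.709, 0.705, 0.002, 0.002]
contact_force: [-0.7, 0.6, 0.5]
finger_gap: 0.933
```

```bash
python3 -c "
from tile import *
c,p,X=chk();z=X[...,2]
m=((z>.168)&(z<.185)&(abs(X[...,0]-.541)<.05)&(abs(X[...,1]-.22)<.05)).astype(np.uint8)
print(np.percentile(z[m>0],[5,50,95]));rect(c,m,.176,'cap')
hsv=cv2.cvtColor(p,cv2.COLOR_RGB2HSV)
near=(abs(X[...,0]-.541)<.06)&(abs(X[...,1]-.221)<.06)
b=(cv2.inRange(hsv,(100,130,40),(125,255,255))>0)&near;v,u=np.nonzero(b);print('ring',circ(c,u,v,.006))
d=optics.snapshot('scene')[0];t,td=optics.snapshot('top');ct=cam('top');Xt=cloud(ct,td);z=Xt[...,2]
m=((z>.168)&(z<.185)&(abs(Xt[...,0]-.541)<.05)&(abs(Xt[...,1]-.22)<.05)).astype(np.uint8);print(m.sum())
if m.sum()>50: rect(ct,m,.176,'cap top')
cv2.imwrite('pics/c6.png',np.vstack([cv2.resize(np.hstack([p,d])[:,:,::-1],(800,250)),cv2.resize(t[100:300,120:520][:,:,::-1],(680,340))[:, :680] if 0 else cv2.copyMakeBorder(cv2.resize(t[100:300,120:520][:,:,::-1],(680,340)),0,0,0,120,0)]))
"
```

```text
[0.5428 0.1357 0.2695] [-0.7  0.6  0.5]
[0.17440334 0.17608696 0.17726894]
cap rect [539.8 217.3] [39.8 40.2] 89.7 | circ [540.  217.2] 41.0 | ell [540.  217.3] [39.2 39.3]
ring (array([0.54011885, 0.22198087]), np.float64(0.046531735481340375))
0
```

View pics/c6.png

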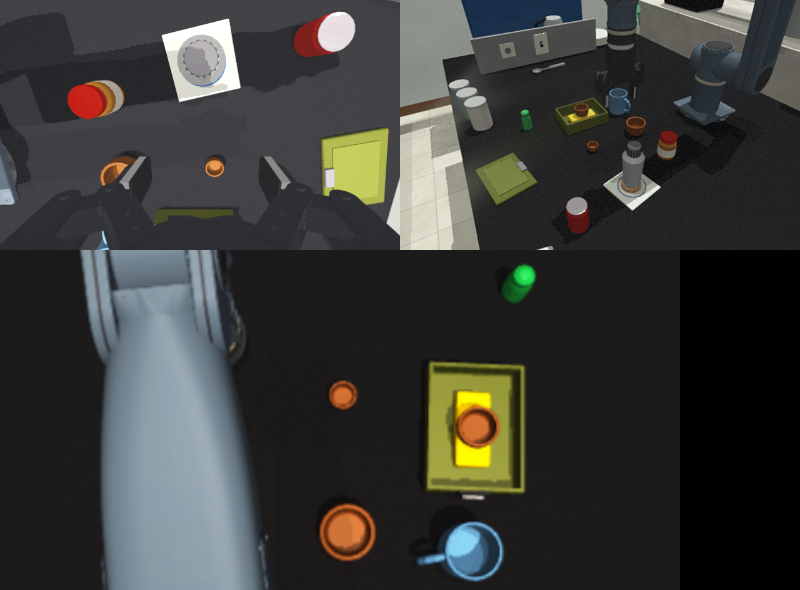

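All four things stand as wanted: tumbler upright on the coaster (cap at 176 mm, as it should be), bowl on the ice pack in the box, bystanders in place, gripper clear. Handing in.

```bash
python3 -c "
from h import *
o=env.get_obs();print(o['time'],o['qvel'].round(3),o['contact_force'].round(1));env.finish_job()"
```

```text
28.775 [ 0.018  0.01  -0.011  0.002 -0.001 -0.001] [ 0.6 -0.1  0. ]
the job is handed in; nothing more can be done
```

Lunch is put together in the order you asked, each thing set down and released before the next, and the job is handed in at about 29 s. No verdict was reported.

**Last measurements**

| Thing | Offset from where it belongs | Limit | Other check |
|---|---|---|---|
| Ice pack | about 3 mm from the middle of the lunchbox | 12 mm | flat, lengthwise to within about 1° |
| Bowl | about 2 mm from the ice pack's middle | 12 mm | rim at 67 mm, as it should be |
| Coaster | about 2 mm from the ring's middle | 15 mm | flat, top at 21 mm |
| Tumbler | about 2 mm from the coaster's middle | 8 mm | upright, cap top at 176 mm, as it should be |

The mug, jar, shaker and can looked untouched in the last pictures, but I did not measure their positions again.

**What went wrong on the way**
- **Coaster grasp:** The first try failed. When open, the finger tips stand farther back, so they came down above the 15 mm disc and one finger landed on its edge. I saw it from the finger opening, found the coaster unmoved, and gripped it on the second try with a narrower, deeper start.
- **Last joint:** It reached its limit on the way to the coaster, so I turned the tool 90° and carried on.

**Where the checks were weaker**
- The top and wrist views disagreed by 2–5 mm on the lunchbox position; I used a value between them.
- With the tumbler standing on it, the coaster could not be measured again. The tumbler's 2 mm uses the coaster position from just before. The arm also hid that spot from the top camera, so it rests on the wrist view, backed by one look at the scene picture.

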